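# Hole saws back on their board

### The arm

A 6-joint arm with a two-finger parallel gripper is mounted at the origin on the work surface; the furniture and walls round the work are solid. World frame = base frame: x ahead of the robot, y to its left, z up, the work surface at z = 0. Lengths are in m, angles in rad, forces in N, time in s.
With the tool pointing down it reaches from about 0.35 to 0.775 m from the base axis. Payload 7.3 kg.
Tool frame: the origin (TCP) lies midway between the tips of the shut fingers; the grasp point (between the pads) lies 19 mm behind it (robot.tcp_to_grasp is the distance from the TCP to the grasp point, in m); z points along the fingers, y is the line along which they close (so a half turn about z gives the same grasp; the last joint's range is limited). The gripper opens to 92 mm and grips with 3 to 60 N. Pads are 19 mm wide; open, the fingers measure 130 mm over their backs; the gripper's body (75 mm by 190 mm) begins 47 mm behind the grasp point.
Start: joints at [-1.452, 0.342, 1.524, -0, 1.275, -0.146], TCP at [0.137, -0.507, 0.197] pointing down, gripper open.
Joint ranges: [-2.53, 2.53], [-0.77, 2.02], [0.04, 2.7], [-1, 4.14], [0.28, 2.66], [-3.11, 3.11]. Speed limits (rad/s): [2.57, 2.57, 3.14, 3.14, 3.14, 3.14].

### API

Orientations are given as [roll, pitch, yaw] about the fixed x, y, z axes, in that order (R = Rz(yaw) Ry(pitch) Rx(roll)).
In Python, from cell import readout, cams, ticket, robot gives the robot as it stands. The module is installed in compiled form; this text tells all that it offers.
- The arm moves only by the tool jog_arm, never from a script. Its argument "plan" is a list of rows, each a list of 5 numbers: the shift along the world's x, y, z each as a share of 0.08 m, from -1 to 1, then the turn about the world's z as a share of 90 degrees, from -1 to 1, then the opening, from -1 (shut) to 1 (fully open). A call has 1 to 12 rows; each row is the pose to reach, as a shift and turn from the pose commanded when the call began; what a row does not reach only later rows make up. A row lasts 1/10 s, in which the tool goes at most 50 mm and 8.59 degrees, less where a joint would pass 70% of its speed; a pose out of reach is approached as far as the arm can. A call with a number of a shift or a turn outside -1 to 1 is refused whole. A call with a gripper value outside its range is refused whole. The fingers move at their own pace and stop on an object; "squeeze" is the grip in N (left out, the last holds). Time passes only in rows, so rows that repeat a pose let the fingers close. It gives the time, the measured TCP pose, the force, the opening and the grip force at its end, in the units of the state.
- readout.observe(): the state, without advancing time (a new reading comes with each control period).
- cams.read_camera(name): name is "scene" or "top"; returns the picture (384x512x3 uint8, blue, green, red); there is no depth.
- cams.calibration(name): a dict with "K" (3x3 intrinsics, pixels), "k1" (the pictures are not rectified: a ray, as slopes to the right and down, at radius r is drawn at 1 + k1 r^2 times it, then the intrinsics apply), "world_from_camera" (4x4, takes a point from camera to world coordinates). Camera axes: x right, y down, z forward; pixel columns grow to the right and rows downward; lengths in m; the calibration is good to about 2 mm. A picture is of the moment at which its call begins. calibration takes no time and is no camera call.
- ticket.hand_in(): hands the job in; it is judged then, once.
The state is a dict: "time": time; "qpos": joint angles; "qvel": joint speeds; "joint_efforts": joint torques, N m; "tool_pos": TCP position; "tool_rot": TCP orientation; "contact_force": force on the tool from outside, world axes, zero at the start; "torque": the same for the moment, N m; "opening": finger opening in m; "grip_force": force on a finger pad.
Only numpy, scipy, OpenCV 4.12 (cv2) and the standard library are available. Lean on these libraries where they do the work, as an engineer would, in place of code of your own. Each camera call takes 0.05 s, during which the arm holds its last target. There are 200 camera calls.

### The job

Put the four loose hole saws back on the wooden storage board in order of size, teeth down: each goes over the plug that was turned for it, the largest saw on the largest plug and so on down the row to the smallest, sitting flat on the board. Leave the roll of tape and the screw tin where they stand.

Things in the scene. Friction and masses are not known exactly. Their poses are not given: they have to be found in the camera images.
- saw_68: the largest of four loose hole saws: bare steel cup, 68 mm outside diameter, standing mouth down on its teeth; 44 mm high plus a dark boss 21 mm across, 5 mm high on its closed top; 3 mm wall, open inside 62 mm across, 39 mm deep; about 179 g. Origin: centre of its underside (tooth tips); z up its axis. Grasp across the outside near the top
- saw_56: the second largest of four loose hole saws: bare steel cup, 56 mm outside diameter, standing mouth down on its teeth; 44 mm high plus a dark boss 21 mm across, 5 mm high on its closed top; 3 mm wall, open inside 50 mm across, 39 mm deep; about 153 g. Origin: centre of its underside (tooth tips); z up its axis. Grasp across the outside near the top
- saw_44: the third largest of four loose hole saws: bare steel cup, 44 mm outside diameter, standing mouth down on its teeth; 44 mm high plus a dark boss 21 mm across, 5 mm high on its closed top; 3 mm wall, open inside 38 mm across, 39 mm deep; about 126 g. Origin: centre of its underside (tooth tips); z up its axis. Grasp across the outside near the top
- saw_32: the smallest of four loose hole saws: bare steel cup, 32 mm outside diameter, standing mouth down on its teeth; 44 mm high plus a dark boss 21 mm across, 5 mm high on its closed top; 3 mm wall, open inside 26 mm across, 39 mm deep; about 100 g. Origin: centre of its underside (tooth tips); z up its axis. Grasp across the outside near the top
- plug_68: the largest of four fixed pale wooden plugs in a row on the wooden storage board (278 x 92 mm, 18 mm thick, any heading), 52 mm across, 16 mm high, top edge bevelled; the 68 mm saw sits over it with 4 to 5 mm play all round. Origin: centre of its foot, on the board's top face; z up; x along the row to the smaller plugs (centres 76, 64, 52 mm apart: 14 mm between seated saws)
- plug_56: the second largest of four fixed pale wooden plugs in a row on the wooden storage board (278 x 92 mm, 18 mm thick, any heading), 40 mm across, 16 mm high, top edge bevelled; the 56 mm saw sits over it with 4 to 5 mm play all round. Origin: centre of its foot, on the board's top face; z up; x along the row to the smaller plugs (centres 76, 64, 52 mm apart: 14 mm between seated saws)
- plug_44: the third largest of four fixed pale wooden plugs in a row on the wooden storage board (278 x 92 mm, 18 mm thick, any heading), 28 mm across, 16 mm high, top edge bevelled; the 44 mm saw sits over it with 4 to 5 mm play all round. Origin: centre of its foot, on the board's top face; z up; x along the row to the smaller plugs (centres 76, 64, 52 mm apart: 14 mm between seated saws)
- plug_32: the smallest of four fixed pale wooden plugs in a row on the wooden storage board (278 x 92 mm, 18 mm thick, any heading), 16 mm across, 16 mm high, top edge bevelled; the 32 mm saw sits over it with 4 to 5 mm play all round. Origin: centre of its foot, on the board's top face; z up; x along the row to the smaller plugs (centres 76, 64, 52 mm apart: 14 mm between seated saws)
- tape_roll: roll of masking tape lying flat beyond the saws, 105 mm across, 25 mm high; a bystander. Origin: centre of its underside
- screw_tin: round screw tin with a pressed metal lid, 67 mm across, 58 mm high, standing beyond the board and the saws; a bystander. Origin: centre of its underside
There are look-alikes about, which are no part of the job. What is shaped like the saw_44 but orange is not meant.

How it is judged:
By the outcome, as a careful person would: the job done as asked, in the order asked, and still so for the second after the job is handed in, with the robot touching nothing.
It also fails if it takes over 96 s, if anything falls off the work surface, if the arm or the gripper's body presses on something with over 40 N, if the wrist force passes 120 N, or if a joint passes its speed limit or range.

## Working session

There is one attempt and no reset: what is moved stays moved. The work goes in short steps, Python scripts to look and compute and a tool call to move; the robot and the scene stay as the last step left them, time stands still between calls to the robot, and variables do not carry over. Pictures are saved under pics/ and viewed, at most 14 in all, crops included, and the job is handed in when it is done.

Besides the shell and the picture viewer there is one more tool, called after ">>>" as name(argument=value, ...), one argument or row to a line, values as JSON. jog_arm: Moves the arm, as the interface text tells. Shift numbers are shares of 0.08 m and turn numbers shares of 90 degrees, none past 1 either way. Its arguments: {"type":"object","properties":{"plan":{"type":"array"},"squeeze":{"type":"number"}},"required":["plan"]}

```bash
mkdir -p pics
cat > h.py <<'E'
import numpy as np, cv2
from cell import readout, cams, ticket, robot
def ray(c,u,v):
    C=cams.calibration(c);K=np.array(C["K"]);T=np.array(C["world_from_camera"])
    p=cv2.undistortPoints(np.array([[[u,v]]],float),K,np.array([C["k1"],0,0,0,0.]))[0,0]
    return T[:3,3],T[:3,:3]@np.array([p[0],p[1],1])
def at(c,u,v,z):
    o,d=ray(c,u,v);return (o+d*(z-o[2])/d[2])
def proj(c,P):
    C=cams.calibration(c);K=np.array(C["K"]);T=np.linalg.inv(np.array(C["world_from_camera"]))
    P=np.atleast_2d(P).astype(float)
    return cv2.projectPoints(P,cv2.Rodrigues(T[:3,:3])[0],T[:3,3],K,np.array([C["k1"],0,0,0,0.]))[0][:,0]
def tri(a,b):
    o1,d1=ray(*a);o2,d2=ray(*b);d1/=np.linalg.norm(d1);d2/=np.linalg.norm(d2)
    s=np.linalg.lstsq(np.c_[d1,-d2],o2-o1,rcond=None)[0]
    p,q=o1+s[0]*d1,o2+s[1]*d2
    return (p+q)/2,np.linalg.norm(p-q)
E
python3 - <<'E'
from h import *
for n in("scene","top"):
    cv2.imwrite(f"pics/{n}0.png",cams.read_camera(n)); C=cams.calibration(n);print(n,np.round(C["K"],1).tolist(),C["k1"],np.round(C["world_from_camera"],3).tolist())
print(readout.observe())
E
```

```text
scene [[371.3, 0.0, 256.6], [0.0, 371.3, 188.1], [0.0, 0.0, 1.0]] 0.014369063019645375 [[-0.843, -0.378, 0.383, 0.254], [-0.538, 0.616, -0.576, 0.546], [-0.018, -0.691, -0.722, 0.675], [0.0, 0.0, 0.0, 1.0]]
top [[395.2, 0.0, 258.0], [0.0, 395.2, 191.3], [0.0, 0.0, 1.0]] -0.015090773353744747 [[-0.017, -0.987, 0.158, 0.428], [-1.0, 0.016, -0.005, 0.063], [0.002, -0.158, -0.987, 0.914], [0.0, 0.0, 0.0, 1.0]]
{'time': 0.1, 'qpos': array([-1.45201086e+00,  3.42602264e-01,  1.52489772e+00,  7.67285782e-06,
        1.27542478e+00, -1.45993997e-01]), 'qvel': array([-7.34643962e-05, -2.22950808e-03, -2.73368296e-03,  6.18890100e-04,
        1.08916507e-03, -4.37975911e-04]), 'joint_efforts': array([ 4.04111879e-04, -4.32005095e+01, -2.44693315e+01,  7.19221216e-02,
        5.26156963e-02, -4.45840988e-05]), 'tool_pos': array([ 0.13736987, -0.50629632,  0.19664915]), 'tool_rot': array([-3.14027578e+00, -2.01049623e-04,  2.64777094e-01]), 'contact_force': array([-0.33711658, -0.47060137,  0.14429473]), 'torque': array([-0.02559146, -0.04545507, -0.02596239]), 'grip_force': 0.0, 'opening': 0.0923063230222262}
```

View pics/scene0.png

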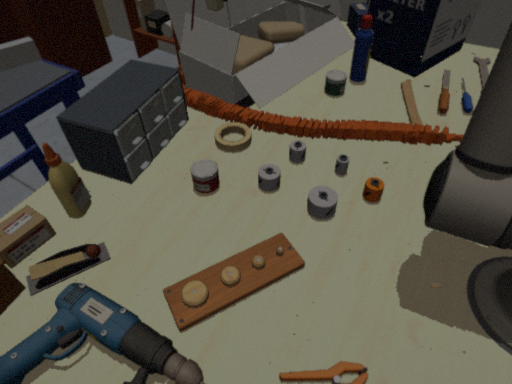

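View pics/top0.png

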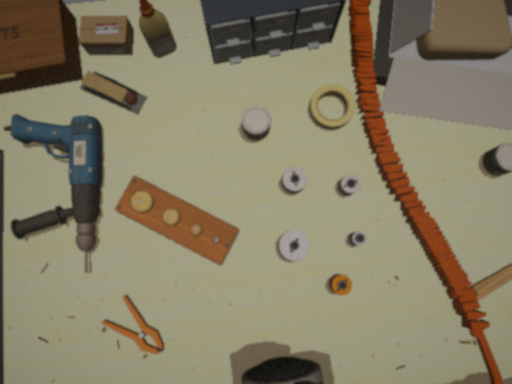

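The loose saws appear in the scene/top views as follows:

| Item | Scene pixel | Top pixel |
|---|---|---|
| 68 | (322,201) | (293,245) |
| 56 | (269,177) | (293,180) |
| 44 | (297,151) | (348,185) |
| 32 | (342,163) | (357,238) |
| Orange look-alike, not wanted | (373,189) | (340,284) |
| Tin | (205,177) | (256,122) |
| Tape | (233,137) | (332,105) |

The plugs are in the top view at (141,202), (171,216), (196,230) and (217,240). Next I'll take close crops of each.

Run:
```python
from h import *
a=cv2.imread("pics/top0.png");b=cv2.imread("pics/scene0.png")
r=lambda i,f:cv2.resize(i,None,fx=f,fy=f,interpolation=cv2.INTER_CUBIC)
cv2.imwrite("pics/tc.png",r(a[160:300,110:370],3))
cv2.imwrite("pics/sc.png",r(b[130:330,160:400],3))
```

```text
(no output)
```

View pics/tc.png

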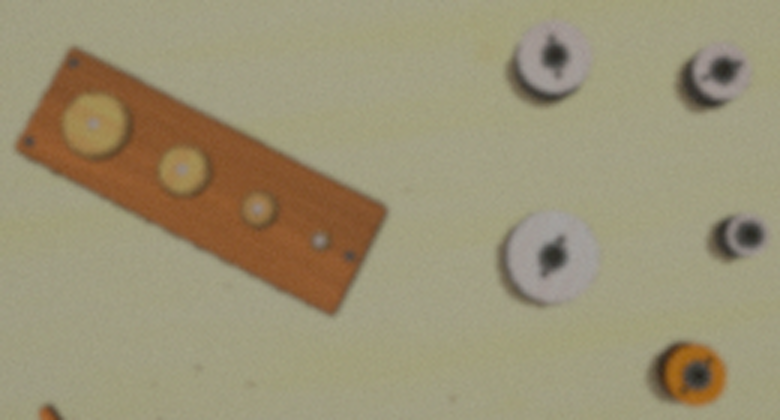

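View pics/sc.png

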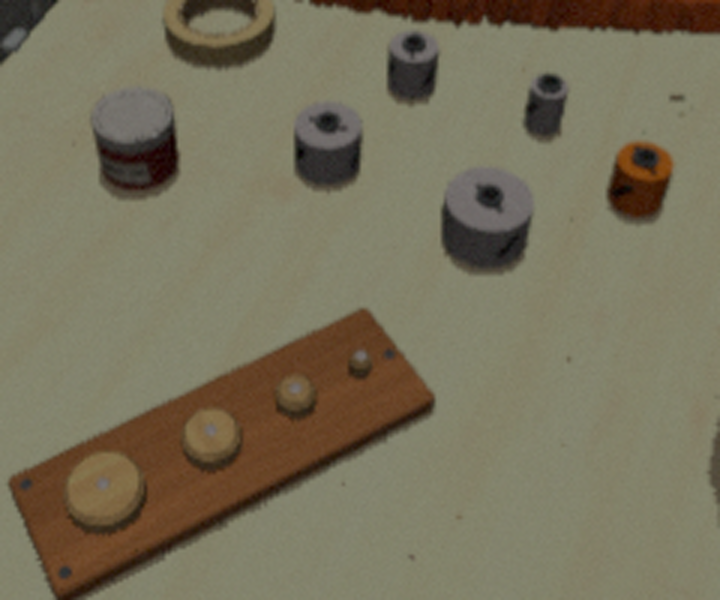

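Run:
```python
from h import *
T=[(553,256),(555,56),(724,70),(750,235),(93,124),(182,170),(258,209),(320,240),(697,375)]
S=[(490,194),(327,120),(414,42),(549,82),(103,485),(210,431),(295,390),(360,357),(645,158)]
f=lambda p,o:((p[0]+.5)/3-.5+o[0],(p[1]+.5)/3-.5+o[1])
P=[]
for i,(t,s) in enumerate(zip(T,S)):
    t=f(t,(110,160));s=f(s,(160,130))
    p,g=tri(("top",*t),("scene",*s));P.append(p)
    z=.034 if 4<=i<8 else .049
    print(i,p.round(4),round(g,4),at("top",*t,z).round(4)[:2],at("scene",*s,z).round(4)[:2])
P=np.array(P)[4:8]
print(np.linalg.norm(np.diff(P[:,:2],axis=0),axis=1))
d=P[3]-P[0];print(np.degrees(np.arctan2(d[1],d[0])))
# tin, tape rough
print(at("top",256,121,.058),at("top",332,105,.025))
```

```text
0 [ 0.4469 -0.0176  0.0461] 0.0005 [ 0.4471 -0.0173] [ 0.4458 -0.0151]
1 [ 0.5954 -0.0235  0.0457] 0.0011 [ 0.5943 -0.0233] [ 0.5941 -0.0203]
2 [ 0.5826 -0.1494  0.0449] 0.0005 [ 0.5816 -0.1485] [ 0.5807 -0.1448]
3 [ 0.4603 -0.1617  0.045 ] 0.0009 [ 0.4597 -0.1609] [ 0.4594 -0.1571]
4 [0.5515 0.3239 0.0295] 0.0005 [0.5511 0.3227] [0.5491 0.3254]
5 [0.5159 0.2563 0.0297] 0.0001 [0.5154 0.2554] [0.5142 0.2583]
6 [0.4859 0.1995 0.0283] 0.0001 [0.4856 0.1986] [0.4838 0.2025]
7 [0.462  0.1532 0.0284] 0.0004 [0.462  0.1527] [0.4601 0.1566]
8 [ 0.3607 -0.1185  0.0439] 0.0001 [ 0.3611 -0.1174] [ 0.3598 -0.1131]
[0.07638716 0.06429306 0.05203656]
-117.64783215953126
[0.72574127 0.06067513 0.058     ] [ 0.77387878 -0.11969059  0.025     ]
```

>>> jog_arm(
  plan=[
    [1,0.875,0,0.175,1],
    [1,0.875,0,0.175,1],
    [1,0.875,0,0.175,1],
  ],
)

```text
time: 0.4
tool_pos: [0.2201, -0.4332, 0.197]
tool_rot: [-3.14, -0.002, 0.546]
contact_force: [-1.3, -0.7, 0.2]
opening: 0.0919
grip_force: 0.0
```

>>> jog_arm(
  plan=[
    [1,0.875,0,0.175,1],
    [1,0.875,0,0.175,1],
    [1,0.875,0,0.175,1],
  ],
)

```text
time: 0.7
tool_pos: [0.3, -0.3637, 0.1971]
tool_rot: [-3.141, -0.002, 0.821]
contact_force: [-0.5, -0.4, -0.2]
opening: 0.0915
grip_force: 0.0
```

>>> jog_arm(
  plan=[
    [1,0.875,0,0.175,1],
    [1,0.875,0,0.175,1],
    [1,0.875,0,0.175,1],
  ],
)

```text
time: 1.0
tool_pos: [0.3798, -0.2942, 0.1971]
tool_rot: [3.141, -0.001, 1.095]
contact_force: [0.1, -0.8, 0.8]
opening: 0.0916
grip_force: 0.0
```

>>> jog_arm(
  plan=[
    [0.875,0.875,0,0,1],
    [0.875,0.875,0,0,1],
    [0.875,0.875,0,0,1],
  ],
)

```text
time: 1.3
tool_pos: [0.4499, -0.2241, 0.197]
tool_rot: [3.141, -0.001, 1.092]
contact_force: [0.2, -0.8, 0.2]
opening: 0.0916
grip_force: 0.0
```

>>> jog_arm(
  plan=[
    [0,0.875,0,0,1],
    [0,0.875,0,0,1],
    [0,0.875,0,0,1],
  ],
)

```text
time: 1.6
tool_pos: [0.4467, -0.156, 0.1972]
tool_rot: [-3.141, 0.0, 1.09]
contact_force: [-0.6, -0.1, -0.1]
opening: 0.092
grip_force: 0.0
```

>>> jog_arm(
  plan=[
    [0,0.875,-0.5,0,1],
    [0,0.875,-0.5,0,1],
    [0,0.875,-0.5,0,1],
  ],
)

```text
time: 1.9
tool_pos: [0.4457, -0.0859, 0.1553]
tool_rot: [-3.137, 0.001, 1.089]
contact_force: [-0.2, -0.5, 0.6]
opening: 0.0919
grip_force: 0.0
```

>>> jog_arm(
  plan=[
    [0,0.875,-0.5,0,1],
    [0,0.875,-0.5,0,1],
    [0,0.875,-0.5,0,1],
    [0,0.875,-0.5,0,1],
    [0,0.875,-0.5,0,1],
    [0,0.875,-0.5,0,1],
  ],
)

```text
time: 2.5
tool_pos: [0.4482, -0.0183, 0.1179]
tool_rot: [3.14, -0.0, 1.087]
contact_force: [0.1, -0.2, -0.5]
opening: 0.0917
grip_force: 0.0
```

Run:
```python
from h import *
for _ in range(3): print(np.round(readout.observe()["tool_pos"],4))
b=cams.read_camera("scene");a=cams.read_camera("top")
p=readout.observe()["tool_pos"];print(proj("scene",p),proj("top",p))
r=lambda i:cv2.resize(i,None,fx=3,fy=3,interpolation=cv2.INTER_CUBIC)
cv2.imwrite("pics/g1.png",np.hstack([r(b[90:270,250:380]),r(a[170:350,210:340])]))
```

```text
[ 0.4482 -0.0183  0.1179]
[ 0.4482 -0.0183  0.1179]
[ 0.4482 -0.0183  0.1179]
[[326.22683948 171.57175739]] [[297.40382156 243.78829828]]
```

View pics/g1.png

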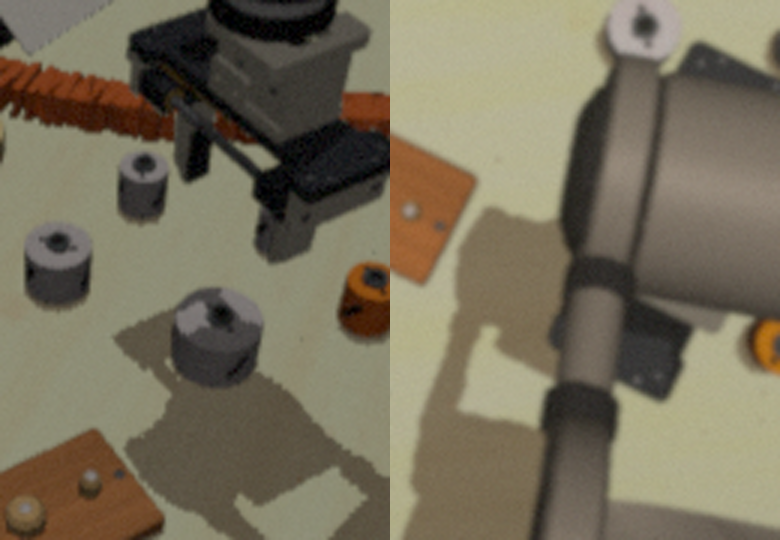

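Scene shows the gripper over the saw, with tip bottoms near crop (193,180) and (285,258). The top view is hidden by the arm. I'll check these against the predicted tip corners.

Run:
```python
from h import *
p=readout.observe()["tool_pos"];y=np.array([.885,-.466,0]);x=np.array([.466,.885,0])
for s in(1,-1):
  P=[p+s*y*d+x*w for d in(.046,.065) for w in(-.0095,.0095)]
  print(((proj("scene",P)-[250,90])*3).round())
```

```text
[[201. 204.]
 [181. 212.]
 [187. 189.]
 [166. 198.]]
[[280. 279.]
 [258. 289.]
 [298. 296.]
 [276. 306.]]
```

>>> jog_arm(
  plan=[
    [0,0,-0.6,0,1],
    [0,0,-0.6,0,1],
    [0,0,-0.6,0,1],
    [0,0,-0.6,0,1],
  ],
)

```text
time: 3.0
tool_pos: [0.4484, -0.017, 0.0707]
tool_rot: [3.14, -0.001, 1.089]
contact_force: [1.1, -0.6, -0.8]
opening: 0.092
grip_force: 0.0
```

Run:
```python
from h import *
b=cams.read_camera("scene")
p=readout.observe()["tool_pos"];print(p);y=np.array([.885,-.466,0]);x=np.array([.466,.885,0])
q=cv2.resize(b[130:250,260:390],None,fx=6,fy=5,interpolation=cv2.INTER_CUBIC)
q=cv2.resize(b[140:230,270:380],None,fx=6,fy=6,interpolation=cv2.INTER_CUBIC)
for s in(1,-1):
  P=[p+s*y*d+x*w for d in(.046,.065) for w in(-.0095,.0095)]
  for u in (proj("scene",P)-[270,140]+.5)*6-.5: cv2.circle(q,tuple(int(k) for k in u),3,(0,255,0),-1)
cv2.imwrite("pics/g2.png",q)
```

```text
[ 0.44855823 -0.01701528  0.07084442]
```

View pics/g2.png

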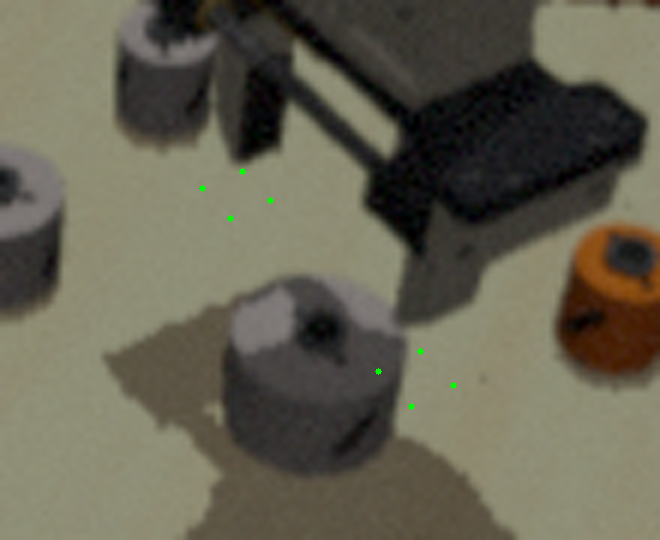

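Run:
```python
from h import *
p=readout.observe()["tool_pos"];y=np.array([.885,-.466,0]);x=np.array([.466,.885,0])
print(robot.tcp_to_grasp,[a for a in dir(robot) if a[0]!='_'])
for z in (.066,.1):
  P=[p+s*y*.095+x*w+[0,0,z] for s in(1,-1) for w in(-.0375,.0375)]
  print(z,((proj("scene",P)-[270,140]+.5)*6).round().tolist())
for d in np.arange(0,.07,.01): print(round(d,2),((proj("scene",[p-y*.0555+[0,0,d],p+y*.0555+[0,0,d]])-[270,140]+.5)*6).round().tolist())
```

```text
0.0188 ['IKError', 'tcp_to_grasp']
0.066 [[272.0, -25.0], [108.0, 40.0], [609.0, 281.0], [430.0, 367.0]]
0.1 [[281.0, -97.0], [112.0, -32.0], [631.0, 208.0], [446.0, 294.0]]
0.0 [[416.0, 379.0], [237.0, 195.0]]
0.01 [[420.0, 360.0], [239.0, 176.0]]
0.02 [[425.0, 341.0], [241.0, 157.0]]
0.03 [[429.0, 322.0], [244.0, 138.0]]
0.04 [[433.0, 303.0], [246.0, 118.0]]
0.05 [[437.0, 282.0], [248.0, 98.0]]
0.06 [[442.0, 262.0], [251.0, 78.0]]
0.07 [[446.0, 241.0], [253.0, 57.0]]
```

Run:
```python
from h import *
y=np.array([.885,-.466,0]);x=np.array([.466,.885,0])
for n,p in dict(A=[.4482,-.0183,.118],B=[.4482,-.0183,.153],C=[.467,-.047,.118]).items():
  P=[np.array(p)+s*y*.095+x*w+[0,0,.08] for s in(1,-1) for w in(-.0375,.0375)]
  print(n,proj("top",P).round().tolist())
```

```text
A [[343.0, 205.0], [306.0, 187.0], [298.0, 301.0], [260.0, 281.0]]
B [[348.0, 202.0], [309.0, 183.0], [300.0, 303.0], [260.0, 282.0]]
C [[358.0, 194.0], [321.0, 176.0], [314.0, 289.0], [276.0, 270.0]]
```

>>> jog_arm(
  plan=[
    [0,0,-0.5,0,1],
    [0,0,-0.5,0,1],
    [0,0,-0.5,0,1],
    [0,0,-0.5,0,1],
    [0,0,-0.5,0,1],
  ],
)

```text
time: 3.55
tool_pos: [0.4485, -0.0169, 0.0307]
tool_rot: [3.139, -0.001, 1.09]
contact_force: [-0.2, -0.2, 0.2]
opening: 0.0918
grip_force: 0.0
```

Run:
```python
from h import *
b=cams.read_camera("scene")
p=readout.observe()["tool_pos"];print(p);y=np.array([.885,-.466,0]);x=np.array([.466,.885,0])
q=cv2.resize(b[140:230,270:380],None,fx=6,fy=6,interpolation=cv2.INTER_CUBIC)
for s in(1,-1):
  P=[p+s*y*d+x*w for d in(.046,.065) for w in(-.0095,.0095)]
  for u in (proj("scene",P)-[270,140]+.5)*6-.5: cv2.circle(q,tuple(int(k) for k in u),3,(0,255,0),-1)
cv2.imwrite("pics/g3.png",q)
```

```text
[ 0.4482613  -0.01685834  0.03047902]
```

View pics/g3.png

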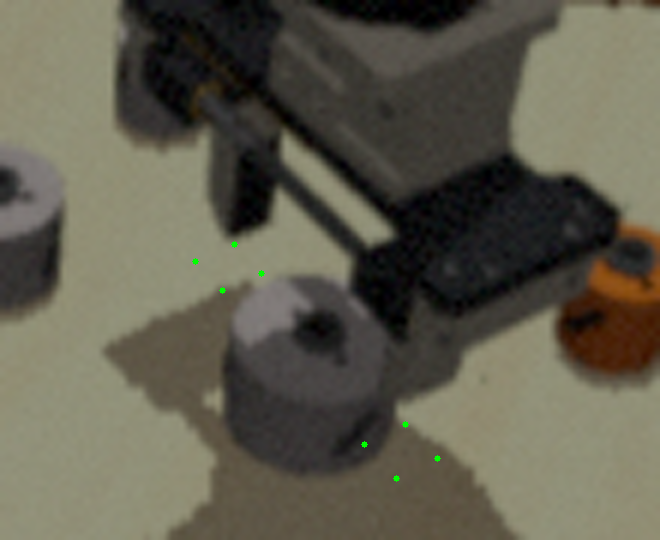

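The visible tips sit about 30 mm above the reported TCP. A gentle close here settles it: if the opening stops at 68 mm, the report is right.

>>> jog_arm(
  plan=[
    [0,0,0,0,0.3],
    [0,0,0,0,0.3],
    [0,0,0,0,0.3],
    [0,0,0,0,0.3],
    [0,0,0,0,0.3],
    [0,0,0,0,0.3],
    [0,0,0,0,0.3],
    [0,0,0,0,0.3],
  ],
  squeeze=5,
)

```text
time: 4.4
tool_pos: [0.4474, -0.0167, 0.0292]
tool_rot: [3.142, 0.0, 1.089]
contact_force: [0.1, -0.2, -0.9]
opening: 0.0596
grip_force: 0.0
```

>>> jog_arm(
  plan=[
    [0,0,0,0,1],
    [0,0,0,0,1],
    [0,0,0,0,1],
    [0,0,0,0,1],
    [0,0,0,0,1],
    [0,0,-0.2,0,1],
    [0,0,-0.3,0,1],
    [0,0,-0.3,0,1],
  ],
)

```text
time: 5.2
tool_pos: [0.4465, -0.0166, 0.0043]
tool_rot: [-3.139, 0.001, 1.089]
contact_force: [-0.1, 0.4, -0.6]
opening: 0.0916
grip_force: 0.0
```

>>> jog_arm(
  plan=[
    [0,0,-0.03,0,1],
    [0,0,-0.06,0,1],
    [0,0,-0.1,0,1],
    [0,0,-0.1,0,1],
    [0,0,-0.1,0,1],
  ],
)

```text
time: 5.7
tool_pos: [0.4474, -0.0167, -0.0027]
tool_rot: [3.142, 0.0, 1.089]
contact_force: [-0.8, -0.4, 1.1]
opening: 0.0915
grip_force: 0.0
```

Run:
```python
from h import *
b=cams.read_camera("scene")
p=readout.observe()["tool_pos"];print(p,readout.observe()["contact_force"],readout.observe()["opening"]);y=np.array([.885,-.466,0]);x=np.array([.466,.885,0])
q=cv2.resize(b[140:230,270:380],None,fx=6,fy=6,interpolation=cv2.INTER_CUBIC)
for s in(1,-1):
  P=[p+s*y*d+x*w+[0,0,.033] for d in(.046,.065) for w in(-.0095,.0095)]
  for u in (proj("scene",P)-[270,140]+.5)*6-.5: cv2.circle(q,tuple(int(k) for k in u),3,(0,255,0),-1)
cv2.imwrite("pics/g4.png",q)
```

```text
[ 0.44748899 -0.01672423 -0.00265925] [ 0.24006918 -0.02786718  0.11971833] 0.09161010371386123
```

View pics/g4.png

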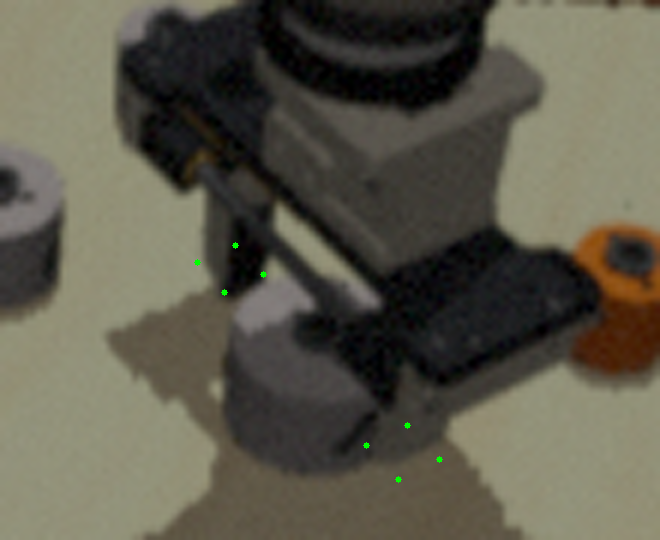

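>>> jog_arm(
  plan=[
    [0,0,-0.05,0,1],
    [0,0,-0.1,0,1],
    [0,0,-0.175,0,1],
    [0,0,-0.175,0,1],
    [0,0,-0.175,0,1],
  ],
)

```text
time: 6.25
tool_pos: [0.4472, -0.0167, -0.0171]
tool_rot: [-3.141, 0.0, 1.089]
contact_force: [0.2, 0.4, 0.3]
opening: 0.0915
grip_force: 0.0
```

Clear of contact; close firmly.

>>> jog_arm(
  plan=[
    [0,0,0,0,-1],
    [0,0,0,0,-1],
    [0,0,0,0,-1],
    [0,0,0,0,-1],
    [0,0,0,0,-1],
    [0,0,0,0,-1],
    [0,0,0,0,-1],
    [0,0,0,0,-1],
  ],
  squeeze=30,
)

```text
time: 7.05
tool_pos: [0.4476, -0.0168, -0.0166]
tool_rot: [3.141, -0.0, 1.089]
contact_force: [-0.5, -0.5, 3.0]
opening: 0.0685
grip_force: 30.0
```

>>> jog_arm(
  plan=[
    [0,0,0.3,0,-1],
    [0,0,0.8,0,-1],
    [0,0,1,0,-1],
    [0,0,1,0,-1],
  ],
)

```text
time: 7.45
tool_pos: [0.4488, -0.017, 0.065]
tool_rot: [3.137, -0.001, 1.089]
contact_force: [-0.2, -1.2, -1.7]
opening: 0.0687
grip_force: 30.0
```

>>> jog_arm(
  plan=[
    [0.13,0.42,0.2,0,-1],
    [0.26,0.85,0.25,0,-1],
    [0.26,0.85,0.25,0,-1],
  ],
)

```text
time: 7.75
tool_pos: [0.4687, 0.0542, 0.0825]
tool_rot: [-3.141, -0.001, 1.092]
contact_force: [-0.1, -1.1, -2.4]
opening: 0.0685
grip_force: 30.0
```

>>> jog_arm(
  plan=[
    [0.13,0.42,0,0,-1],
    [0.26,0.85,0,0,-1],
    [0.26,0.85,0,0,-1],
  ],
)

```text
time: 8.05
tool_pos: [0.489, 0.1218, 0.0816]
tool_rot: [-3.14, 0.0, 1.092]
contact_force: [0.7, -0.6, -2.4]
opening: 0.0683
grip_force: 30.0
```

>>> jog_arm(
  plan=[
    [0.13,0.42,0,0,-1],
    [0.26,0.85,0,0,-1],
    [0.26,0.85,0,0,-1],
  ],
)

```text
time: 8.35
tool_pos: [0.5099, 0.1893, 0.0817]
tool_rot: [-3.141, 0.0, 1.092]
contact_force: [1.2, 0.4, -2.9]
opening: 0.0684
grip_force: 30.0
```

>>> jog_arm(
  plan=[
    [0.13,0.42,0,0,-1],
    [0.26,0.85,0,0,-1],
    [0.26,0.85,0,0,-1],
  ],
)

```text
time: 8.65
tool_pos: [0.5308, 0.2569, 0.0817]
tool_rot: [-3.141, 0.0, 1.092]
contact_force: [0.7, -0.5, -2.3]
opening: 0.0679
grip_force: 30.0
```

>>> jog_arm(
  plan=[
    [0.13,0.42,0,0,-1],
    [0.26,0.8512,0,0,-1],
    [0.26,0.8512,0,0,-1],
    [0.26,0.8512,0,0,-1],
    [0.26,0.8512,0,0,-1],
  ],
)

```text
time: 9.15
tool_pos: [0.5508, 0.3213, 0.0823]
tool_rot: [-3.141, 0.002, 1.089]
contact_force: [-0.0, 0.5, -1.2]
opening: 0.0683
grip_force: 30.0
```

Run:
```python
from h import *
b=cams.read_camera("scene");p=readout.observe()["tool_pos"];print(p,proj("scene",[.5505,.325,.034]))
cv2.imwrite("pics/p1.png",cv2.resize(b[150:350,120:320],None,fx=3,fy=3,interpolation=cv2.INTER_CUBIC))
```

```text
[0.55099776 0.32145647 0.08268704] [[193.57182711 290.81602904]]
```

View pics/p1.png

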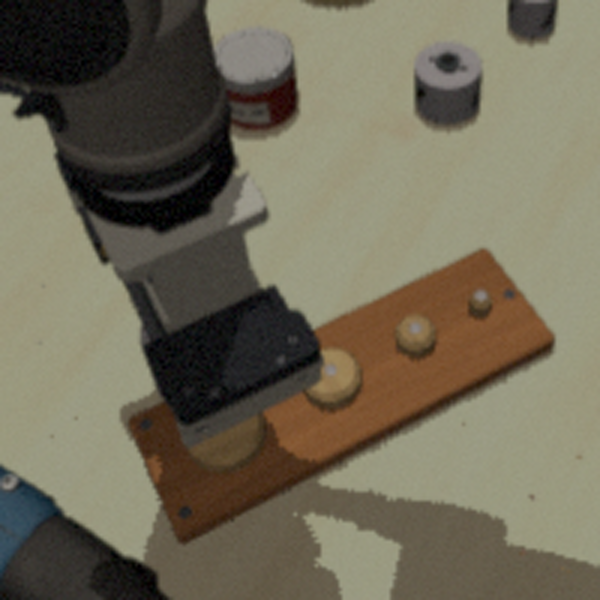

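>>> jog_arm(
  plan=[
    [0,0.025,-0.3,0,-1],
    [0,0.025,-0.6,0,-1],
    [0,0.025,-0.75,0,-1],
    [0,0.025,-0.78,0,-1],
    [0,0.025,-0.78,0,-1],
    [0,0.025,-0.78,0,-1],
    [0,0.025,-0.78,0,-1],
  ],
)

```text
time: 9.9
tool_pos: [0.5521, 0.3256, 0.0221]
tool_rot: [3.14, -0.002, 1.089]
contact_force: [0.3, -0.1, -2.2]
opening: 0.0684
grip_force: 30.0
```

>>> jog_arm(
  plan=[
    [0,0,-0.05,0,-1],
    [0,0,-0.1,0,-1],
    [0,0,-0.1,0,-1],
    [0,0,-0.1,0,-1],
  ],
)

```text
time: 10.3
tool_pos: [0.5513, 0.3253, 0.0126]
tool_rot: [-3.141, 0.0, 1.09]
contact_force: [-0.5, -0.2, -1.5]
opening: 0.0685
grip_force: 30.0
```

>>> jog_arm(
  plan=[
    [0,-0.0125,-0.03,0,-1],
    [0,-0.0125,-0.07,0,-1],
    [0,-0.0125,-0.11,0,-1],
    [0,-0.0125,-0.135,0,-1],
    [0,-0.0125,-0.135,0,-1],
    [0,-0.0125,-0.135,0,-1],
  ],
)

```text
time: 10.9
tool_pos: [0.5514, 0.3244, 0.002]
tool_rot: [3.142, 0.0, 1.089]
contact_force: [1.3, -0.8, -1.7]
opening: 0.0682
grip_force: 30.0
```

>>> jog_arm(
  plan=[
    [0,0,-0.015,0,-1],
    [0,0,-0.015,0,-1],
    [0,0,-0.015,0,1],
    [0,0,-0.015,0,1],
    [0,0,-0.015,0,1],
    [0,0,-0.015,0,1],
    [0,0,-0.015,0,1],
    [0,0,-0.015,0,1],
    [0,0,0.3,0,1],
    [0,0,0.8,0,1],
    [0,0,1,0,1],
    [0,0,1,0,1],
  ],
)

```text
time: 12.1
tool_pos: [0.5532, 0.3252, 0.0853]
tool_rot: [3.138, -0.005, 1.09]
contact_force: [0.5, 0.6, -0.1]
opening: 0.0917
grip_force: 0.0
```

>>> jog_arm(
  plan=[
    [0.06,-0.43,0,0,1],
    [0.11,-0.8675,0,0,1],
    [0.11,-0.8675,0,0,1],
  ],
)

```text
time: 12.4
tool_pos: [0.5599, 0.2511, 0.0805]
tool_rot: [-3.14, 0.003, 1.086]
contact_force: [-0.4, -0.5, -0.1]
opening: 0.0918
grip_force: 0.0
```

>>> jog_arm(
  plan=[
    [0.06,-0.43,0,0,1],
    [0.11,-0.8675,0,0,1],
    [0.11,-0.8675,0,0,1],
  ],
)

```text
time: 12.7
tool_pos: [0.5689, 0.1824, 0.0808]
tool_rot: [-3.141, 0.002, 1.086]
contact_force: [-0.6, -0.4, -0.2]
opening: 0.0919
grip_force: 0.0
```

>>> jog_arm(
  plan=[
    [0.06,-0.43,0,0,1],
    [0.11,-0.8675,0,0,1],
    [0.11,-0.8675,0,0,1],
  ],
)

```text
time: 13.0
tool_pos: [0.5779, 0.1136, 0.0811]
tool_rot: [-3.141, 0.001, 1.086]
contact_force: [-0.4, 0.4, -0.5]
opening: 0.0918
grip_force: 0.0
```

Run:
```python
from h import *
b=cams.read_camera("scene");a=cams.read_camera("top")
r=lambda i:cv2.resize(i,None,fx=3,fy=3,interpolation=cv2.INTER_CUBIC)
cv2.imwrite("pics/p2.png",np.hstack([r(b[200:330,150:280]),r(a[160:290,110:240])]))
```

```text
(no output)
```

View pics/p2.png

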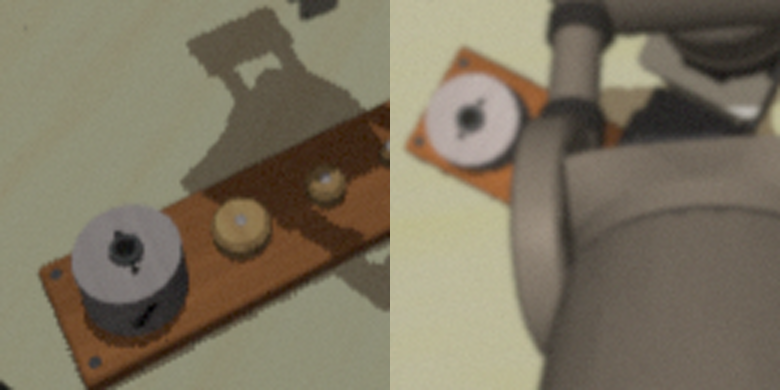

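The 68 saw is seated flat over its plug, with its boss at scene (191,282) and top (137,199). Next is the 56.

>>> jog_arm(
  plan=[
    [0.06,-0.43,0,0,1],
    [0.11,-0.8675,0,0,1],
    [0.11,-0.8675,0,0,1],
  ],
)

```text
time: 13.4
tool_pos: [0.5871, 0.0451, 0.0816]
tool_rot: [3.141, 0.001, 1.088]
contact_force: [0.3, -0.1, 0.2]
opening: 0.0917
grip_force: 0.0
```

>>> jog_arm(
  plan=[
    [0.06,-0.43,0,0,1],
    [0.11,-0.8675,0,0,1],
    [0.11,-0.8675,0,0,1],
    [0.11,-0.8675,0,0,1],
    [0.11,-0.8675,0,0,1],
    [0.11,-0.8675,0,0,1],
  ],
)

```text
time: 14.0
tool_pos: [0.5953, -0.0208, 0.0819]
tool_rot: [-3.141, -0.0, 1.091]
contact_force: [0.2, -0.1, 1.2]
opening: 0.0916
grip_force: 0.0
```

Run:
```python
from h import *
p,g=tri(("top",136.5,198.8),("scene",191.5,282.5));print(p,g,readout.observe()["tool_pos"])
```

```text
[0.55191561 0.32364282 0.06169914] 0.0005977074613399456 [ 0.59527059 -0.02078154  0.08194802]
```

>>> jog_arm(
  plan=[
    [0,-0.02,-0.5,0,1],
    [0,-0.02,-1,0,1],
    [0,-0.02,-1,0,1],
    [0,-0.02,-1,0,1],
    [0,-0.02,-1,0,1],
  ],
)

```text
time: 14.5
tool_pos: [0.597, -0.024, 0.0042]
tool_rot: [3.138, -0.001, 1.09]
contact_force: [0.1, -1.0, -0.0]
opening: 0.0917
grip_force: 0.0
```

>>> jog_arm(
  plan=[
    [0,0,-0.1,0,1],
    [0,0,-0.2,0,1],
    [0,0,-0.23,0,1],
    [0,0,-0.23,0,1],
    [0,0,-0.23,0,1],
  ],
)

```text
time: 15.0
tool_pos: [0.5955, -0.0243, -0.0163]
tool_rot: [3.141, 0.0, 1.089]
contact_force: [0.6, -0.1, 0.1]
opening: 0.0921
grip_force: 0.0
```

>>> jog_arm(
  plan=[
    [0,0,0,0,-1],
    [0,0,0,0,-1],
    [0,0,0,0,-1],
    [0,0,0,0,-1],
    [0,0,0,0,-1],
    [0,0,0,0,-1],
    [0,0,0,0,-1],
    [0,0,0,0,-1],
  ],
)

```text
time: 15.8
tool_pos: [0.5955, -0.0242, -0.0163]
tool_rot: [3.141, -0.0, 1.09]
contact_force: [0.4, 0.6, 0.7]
opening: 0.0562
grip_force: 30.0
```

>>> jog_arm(
  plan=[
    [0,0,0.3,0,-1],
    [0,0,0.8,0,-1],
    [0,0,1,0,-1],
    [0,0,1,0,-1],
  ],
)

```text
time: 16.2
tool_pos: [0.5972, -0.0245, 0.0662]
tool_rot: [3.136, -0.002, 1.09]
contact_force: [0.9, 0.8, -1.2]
opening: 0.0562
grip_force: 30.0
```

>>> jog_arm(
  plan=[
    [-0.12,0.44,0.2,0,-1],
    [-0.2515,0.875,0.25,0,-1],
    [-0.2515,0.875,0.25,0,-1],
  ],
)

```text
time: 16.5
tool_pos: [0.5732, 0.0495, 0.0827]
tool_rot: [-3.139, 0.0, 1.093]
contact_force: [-0.5, 0.4, -1.7]
opening: 0.0561
grip_force: 30.0
```

>>> jog_arm(
  plan=[
    [-0.12,0.44,0,0,-1],
    [-0.2515,0.875,0,0,-1],
    [-0.2515,0.875,0,0,-1],
  ],
)

```text
time: 16.8
tool_pos: [0.5529, 0.1189, 0.0819]
tool_rot: [-3.138, 0.001, 1.093]
contact_force: [-0.1, -0.5, -2.4]
opening: 0.0559
grip_force: 30.0
```

>>> jog_arm(
  plan=[
    [-0.12,0.44,0,0,-1],
    [-0.2515,0.875,0,0,-1],
    [-0.2515,0.875,0,0,-1],
  ],
)

```text
time: 17.1
tool_pos: [0.5332, 0.1883, 0.0822]
tool_rot: [-3.139, 0.001, 1.093]
contact_force: [-0.2, -0.3, -2.1]
opening: 0.056
grip_force: 30.0
```

>>> jog_arm(
  plan=[
    [-0.12,0.44,0,0,-1],
    [-0.2515,0.875,0,0,-1],
    [-0.2515,0.875,0,0,-1],
    [-0.2515,0.875,0,0,-1],
    [-0.2515,0.875,0,0,-1],
    [-0.2515,0.875,0,0,-1],
  ],
)

```text
time: 17.7
tool_pos: [0.5154, 0.2544, 0.0833]
tool_rot: [-3.142, 0.001, 1.088]
contact_force: [0.5, 0.2, -1.3]
opening: 0.0563
grip_force: 30.0
```

>>> jog_arm(
  plan=[
    [0,0,-0.3,0,-1],
    [0,0,-0.6,0,-1],
    [0,0,-0.75,0,-1],
    [0,0,-0.75,0,-1],
    [0,0,-0.75,0,-1],
    [0,0,-0.75,0,-1],
  ],
)

```text
time: 18.3
tool_pos: [0.5159, 0.2559, 0.0249]
tool_rot: [3.14, -0.002, 1.089]
contact_force: [-1.2, 0.8, -1.3]
opening: 0.0561
grip_force: 30.0
```

>>> jog_arm(
  plan=[
    [0,0,-0.06,0,-1],
    [0,0,-0.12,0,-1],
    [0,0,-0.18,0,-1],
    [0,0,-0.24,0,-1],
    [0,0,-0.27,0,-1],
    [0,0,-0.285,0,-1],
    [0,0,-0.285,0,-1],
    [0,0,-0.285,0,-1],
  ],
)

```text
time: 19.1
tool_pos: [0.5146, 0.2557, 0.0016]
tool_rot: [-3.141, 0.0, 1.09]
contact_force: [-4.0, -1.7, 7.2]
opening: 0.0562
grip_force: 30.0
```

>>> jog_arm(
  plan=[
    [0,0,0,0,1],
    [0,0,0,0,1],
    [0,0,0,0,1],
    [0,0,0,0,1],
    [0,0,0,0,1],
    [0,0,0,0,1],
    [0,0,0,0,1],
    [0,0,0.3,0,1],
    [0,0,0.8,0,1],
    [0,0,1,0,1],
    [0,0,1,0,1],
  ],
)

```text
time: 20.2
tool_pos: [0.5167, 0.2564, 0.0836]
tool_rot: [3.137, -0.004, 1.09]
contact_force: [-0.3, 0.2, 0.4]
opening: 0.0917
grip_force: 0.0
```

>>> jog_arm(
  plan=[
    [0.07,-0.42,0,0,1],
    [0.14,-0.8417,0,0,1],
    [0.14,-0.8417,0,0,1],
  ],
)

```text
time: 20.5
tool_pos: [0.5259, 0.1851, 0.0795]
tool_rot: [-3.14, 0.002, 1.086]
contact_force: [-0.9, -0.2, 0.4]
opening: 0.0918
grip_force: 0.0
```

>>> jog_arm(
  plan=[
    [0.07,-0.42,0,0,1],
    [0.14,-0.8417,0,0,1],
    [0.14,-0.8417,0,0,1],
  ],
)

```text
time: 20.8
tool_pos: [0.5374, 0.1183, 0.0797]
tool_rot: [-3.141, 0.002, 1.086]
contact_force: [0.2, 0.6, 0.4]
opening: 0.0919
grip_force: 0.0
```

>>> jog_arm(
  plan=[
    [0.07,-0.42,0,0,1],
    [0.14,-0.8417,0,0,1],
    [0.14,-0.8417,0,0,1],
  ],
)

```text
time: 21.1
tool_pos: [0.5488, 0.0515, 0.0799]
tool_rot: [-3.141, 0.001, 1.086]
contact_force: [0.1, 0.2, -1.1]
opening: 0.0915
grip_force: 0.0
```

>>> jog_arm(
  plan=[
    [0.07,-0.42,0,0,1],
    [0.14,-0.8417,0,0,1],
    [0.14,-0.8417,0,0,1],
  ],
)

```text
time: 21.4
tool_pos: [0.5602, -0.0155, 0.0801]
tool_rot: [3.142, 0.001, 1.087]
contact_force: [0.1, 0.4, 0.3]
opening: 0.0919
grip_force: 0.0
```

>>> jog_arm(
  plan=[
    [0.07,-0.42,0,0,1],
    [0.14,-0.8417,0,0,1],
    [0.14,-0.8417,0,0,1],
  ],
)

```text
time: 21.7
tool_pos: [0.5715, -0.0825, 0.0802]
tool_rot: [3.141, 0.0, 1.087]
contact_force: [0.7, 0.5, -0.4]
opening: 0.0918
grip_force: 0.0
```

>>> jog_arm(
  plan=[
    [0.07,-0.42,0,0,1],
    [0.14,-0.8417,0,0,1],
    [0.14,-0.8417,0,0,1],
    [0.14,-0.8417,0,0,1],
    [0.14,-0.8417,0,0,1],
    [0.14,-0.8417,0,0,1],
  ],
)

```text
time: 22.3
tool_pos: [0.582, -0.1464, 0.0807]
tool_rot: [-3.141, -0.0, 1.091]
contact_force: [-0.0, 0.7, -0.7]
opening: 0.0919
grip_force: 0.0
```

>>> jog_arm(
  plan=[
    [0,0,-0.3,0,1],
    [0,0,-0.4,0,1],
    [0,0,-0.4,0,1],
    [0,0,-0.4,0,1],
    [0,0,-0.4,0,1],
  ],
)

```text
time: 22.8
tool_pos: [0.5827, -0.1483, 0.0497]
tool_rot: [3.14, -0.0, 1.09]
contact_force: [-0.4, -0.3, 0.8]
opening: 0.0921
grip_force: 0.0
```

Run:
```python
from h import *
b=cams.read_camera("scene")
r=lambda i:cv2.resize(i,None,fx=3,fy=3,interpolation=cv2.INTER_CUBIC)
cv2.imwrite("pics/p3.png",r(b[100:310,150:390]))
```

```text
(no output)
```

View pics/p3.png

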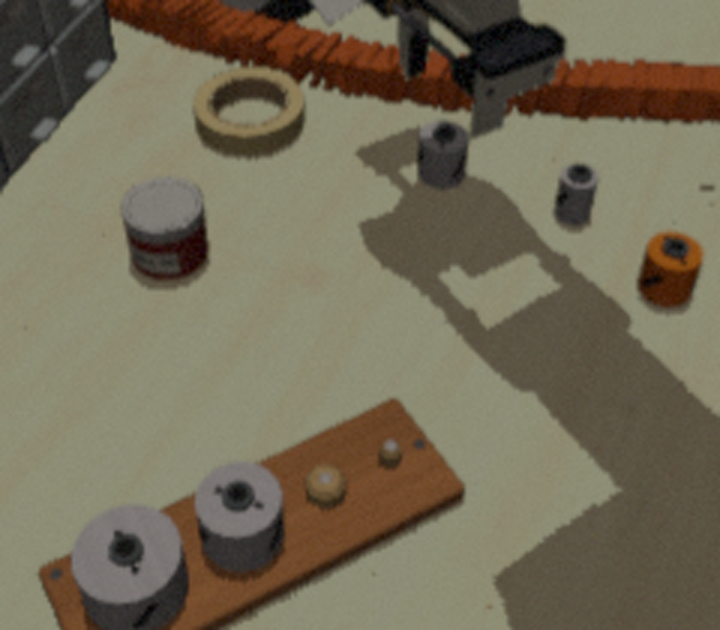

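Both big saws are seated, with bosses at about scene (192,282) and (229,265). The gripper is over the 44, so I'll descend and grip.

>>> jog_arm(
  plan=[
    [0,0,-0.3,0,1],
    [0,0,-0.6,0,1],
    [0,0,-0.82,0,1],
    [0,0,-0.82,0,1],
    [0,0,-0.82,0,1],
    [0,0,-0.82,0,1],
  ],
)

```text
time: 23.45
tool_pos: [0.5831, -0.1486, -0.0153]
tool_rot: [3.139, -0.0, 1.089]
contact_force: [-0.3, -0.5, -0.4]
opening: 0.0922
grip_force: 0.0
```

>>> jog_arm(
  plan=[
    [0,0,0,0,-1],
    [0,0,0,0,-1],
    [0,0,0,0,-1],
    [0,0,0,0,-1],
    [0,0,0,0,-1],
    [0,0,0,0,-1],
    [0,0,0,0,-1],
    [0,0,0,0,-1],
    [0,0,0,0,-1],
  ],
)

```text
time: 24.35
tool_pos: [0.5822, -0.1483, -0.0168]
tool_rot: [3.141, 0.0, 1.089]
contact_force: [0.7, -0.2, 0.0]
opening: 0.0438
grip_force: 30.0
```

>>> jog_arm(
  plan=[
    [0,0,0.3,0,-1],
    [0,0,0.8,0,-1],
    [0,0,1,0,-1],
    [0,0,1,0,-1],
  ],
)

```text
time: 24.75
tool_pos: [0.5838, -0.1488, 0.0659]
tool_rot: [3.136, -0.001, 1.09]
contact_force: [-0.0, 0.1, -1.5]
opening: 0.0441
grip_force: 30.0
```

>>> jog_arm(
  plan=[
    [-0.12,0.44,0.2,0,-1],
    [-0.241,0.87,0.25,0,-1],
    [-0.241,0.87,0.25,0,-1],
  ],
)

```text
time: 25.05
tool_pos: [0.5608, -0.0748, 0.0822]
tool_rot: [-3.138, -0.0, 1.092]
contact_force: [-0.3, -0.1, -1.4]
opening: 0.0439
grip_force: 30.0
```

>>> jog_arm(
  plan=[
    [-0.12,0.44,0,0,-1],
    [-0.241,0.87,0,0,-1],
    [-0.241,0.87,0,0,-1],
  ],
)

```text
time: 25.35
tool_pos: [0.5413, -0.0058, 0.0816]
tool_rot: [-3.137, 0.001, 1.093]
contact_force: [-0.5, -0.9, -0.7]
opening: 0.0436
grip_force: 30.0
```

>>> jog_arm(
  plan=[
    [-0.12,0.44,0,0,-1],
    [-0.241,0.87,0,0,-1],
    [-0.241,0.87,0,0,-1],
  ],
)

```text
time: 25.65
tool_pos: [0.5225, 0.0631, 0.0819]
tool_rot: [-3.138, 0.001, 1.093]
contact_force: [0.4, -1.3, -1.8]
opening: 0.0437
grip_force: 30.0
```

>>> jog_arm(
  plan=[
    [-0.12,0.44,0,0,-1],
    [-0.241,0.87,0,0,-1],
    [-0.241,0.87,0,0,-1],
  ],
)

```text
time: 25.95
tool_pos: [0.5038, 0.1321, 0.0822]
tool_rot: [-3.14, 0.001, 1.092]
contact_force: [0.4, 0.6, -1.6]
opening: 0.0435
grip_force: 30.0
```

>>> jog_arm(
  plan=[
    [-0.12,0.44,0,0,-1],
    [-0.241,0.87,0,0,-1],
    [-0.241,0.87,0,0,-1],
    [-0.241,0.87,0,0,-1],
    [-0.241,0.87,0,0,-1],
    [-0.241,0.87,0,0,-1],
  ],
)

```text
time: 26.55
tool_pos: [0.4863, 0.1983, 0.083]
tool_rot: [3.141, 0.0, 1.088]
contact_force: [-0.4, -0.3, -0.8]
opening: 0.044
grip_force: 30.0
```

>>> jog_arm(
  plan=[
    [0,0,-0.3,0,-1],
    [0,0,-0.6,0,-1],
    [0,0,-0.75,0,-1],
    [0,0,-0.75,0,-1],
    [0,0,-0.75,0,-1],
    [0,0,-0.75,0,-1],
    [0,0,-0.75,0,-1],
  ],
)

```text
time: 27.25
tool_pos: [0.4865, 0.1999, 0.0242]
tool_rot: [3.14, -0.001, 1.089]
contact_force: [0.1, 1.0, -2.2]
opening: 0.0438
grip_force: 30.0
```

>>> jog_arm(
  plan=[
    [0,0,-0.06,0,-1],
    [0,0,-0.12,0,-1],
    [0,0,-0.18,0,-1],
    [0,0,-0.24,0,-1],
    [0,0,-0.27,0,-1],
    [0,0,-0.28,0,-1],
    [0,0,-0.28,0,-1],
    [0,0,-0.28,0,-1],
  ],
)

```text
time: 28.05
tool_pos: [0.4854, 0.1997, 0.0011]
tool_rot: [-3.141, 0.0, 1.09]
contact_force: [-3.8, -1.6, 6.0]
opening: 0.0437
grip_force: 30.0
```

>>> jog_arm(
  plan=[
    [0,0,0,0,0.5],
    [0,0,0,0,0.5],
    [0,0,0,0,0.5],
    [0,0,0,0,0.5],
    [0,0,0,0,0.5],
    [0,0,0,0,0.5],
    [0,0,0.3,0,0.5],
    [0,0,0.8,0,0.5],
    [0,0,1,0,0.5],
    [0,0,1,0,0.5],
  ],
)

```text
time: 29.05
tool_pos: [0.4875, 0.2003, 0.0834]
tool_rot: [3.137, -0.004, 1.09]
contact_force: [0.4, 0.1, -0.6]
opening: 0.0687
grip_force: 0.0
```

>>> jog_arm(
  plan=[
    [-0.03,-0.45,0,0,0.5],
    [-0.0635,-0.9,0,0,0.5],
    [-0.0635,-0.9,0,0,0.5],
  ],
)

```text
time: 29.35
tool_pos: [0.4794, 0.1247, 0.0795]
tool_rot: [-3.14, 0.002, 1.087]
contact_force: [-0.2, 0.6, -0.8]
opening: 0.0685
grip_force: 0.0
```

>>> jog_arm(
  plan=[
    [-0.03,-0.45,0,0,0.5],
    [-0.0635,-0.9,0,0,0.5],
    [-0.0635,-0.9,0,0,0.5],
  ],
)

```text
time: 29.65
tool_pos: [0.4749, 0.0532, 0.0798]
tool_rot: [-3.14, 0.001, 1.086]
contact_force: [0.1, 0.1, -0.0]
opening: 0.0691
grip_force: 0.0
```

>>> jog_arm(
  plan=[
    [-0.03,-0.45,0,0,0.5],
    [-0.0635,-0.9,0,0,0.5],
    [-0.0635,-0.9,0,0,0.5],
  ],
)

```text
time: 29.95
tool_pos: [0.4703, -0.0184, 0.0801]
tool_rot: [-3.141, 0.001, 1.086]
contact_force: [-0.7, 1.0, 0.4]
opening: 0.0687
grip_force: 0.0
```

>>> jog_arm(
  plan=[
    [-0.03,-0.45,0,0,0.5],
    [-0.0635,-0.9,0,0,0.5],
    [-0.0635,-0.9,0,0,0.5],
  ],
)

```text
time: 30.25
tool_pos: [0.4657, -0.0901, 0.0803]
tool_rot: [3.141, 0.0, 1.086]
contact_force: [0.9, 0.1, 0.0]
opening: 0.0687
grip_force: 0.0
```

>>> jog_arm(
  plan=[
    [-0.03,-0.45,0,0,0.5],
    [-0.0635,-0.9,0,0,0.5],
    [-0.0635,-0.9,0,0,0.5],
    [-0.0635,-0.9,0,0,0.5],
    [-0.0635,-0.9,0,0,0.5],
    [-0.0635,-0.9,0,0,0.5],
  ],
)

```text
time: 30.85
tool_pos: [0.4604, -0.1587, 0.0807]
tool_rot: [-3.141, -0.0, 1.091]
contact_force: [0.4, 0.2, -0.8]
opening: 0.0687
grip_force: 0.0
```

>>> jog_arm(
  plan=[
    [0,0,-0.3,0,0.5],
    [0,0,-0.4,0,0.5],
    [0,0,-0.4,0,0.5],
    [0,0,-0.4,0,0.5],
    [0,0,-0.4,0,0.5],
  ],
)

```text
time: 31.35
tool_pos: [0.4609, -0.1603, 0.0495]
tool_rot: [3.14, -0.0, 1.09]
contact_force: [0.2, 0.1, -0.1]
opening: 0.0689
grip_force: 0.0
```

Run:
```python
from h import *
b=cams.read_camera("scene")
r=lambda i:cv2.resize(i,None,fx=3,fy=3,interpolation=cv2.INTER_CUBIC)
cv2.imwrite("pics/p4.png",r(b[120:310,150:400]))
```

```text
(no output)
```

View pics/p4.png

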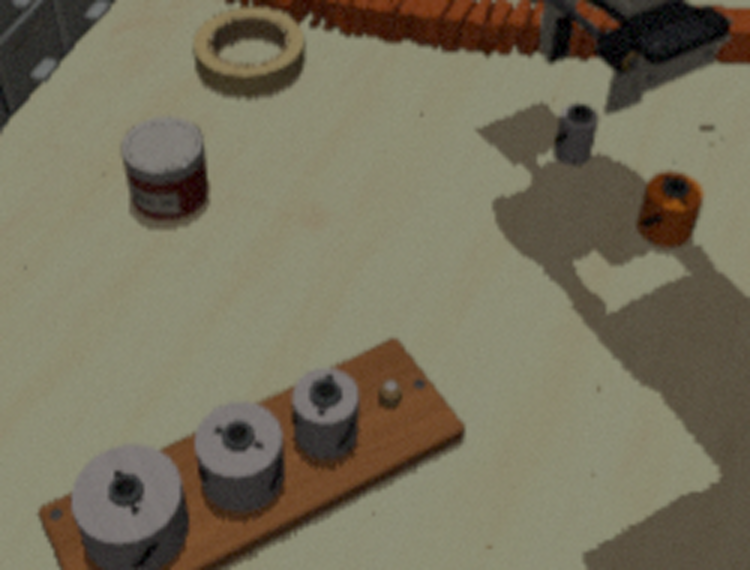

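Three saws are seated; the 44's boss is at about scene (258,250). The gripper is over the 32, and the orange one is clear.

>>> jog_arm(
  plan=[
    [0,0,-0.3,0,0.5],
    [0,0,-0.6,0,0.5],
    [0,0,-0.82,0,0.5],
    [0,0,-0.82,0,0.5],
    [0,0,-0.82,0,0.5],
    [0,0,-0.82,0,0.5],
  ],
)

```text
time: 32.0
tool_pos: [0.4612, -0.1607, -0.0156]
tool_rot: [3.139, 0.0, 1.089]
contact_force: [1.3, -0.6, 0.2]
opening: 0.069
grip_force: 0.0
```

>>> jog_arm(
  plan=[
    [0,0,0,0,-1],
    [0,0,0,0,-1],
    [0,0,0,0,-1],
    [0,0,0,0,-1],
    [0,0,0,0,-1],
    [0,0,0,0,-1],
    [0,0,0,0,-1],
    [0,0,0,0,-1],
    [0,0,0,0,-1],
  ],
)

```text
time: 32.9
tool_pos: [0.4604, -0.1603, -0.0167]
tool_rot: [3.141, 0.0, 1.09]
contact_force: [0.4, 0.2, 1.8]
opening: 0.0313
grip_force: 30.0
```

>>> jog_arm(
  plan=[
    [0,0,0.3,0,-1],
    [0,0,0.8,0,-1],
    [0,0,1,0,-1],
    [0,0,1,0,-1],
  ],
)

```text
time: 33.3
tool_pos: [0.4617, -0.1609, 0.0652]
tool_rot: [3.137, 0.0, 1.09]
contact_force: [0.1, 0.1, -2.2]
opening: 0.0313
grip_force: 30.0
```

>>> jog_arm(
  plan=[
    [0,0.5,0.2,0,-1],
    [0.005,0.98,0.25,0,-1],
    [0.005,0.98,0.25,0,-1],
  ],
)

```text
time: 33.6
tool_pos: [0.4595, -0.0782, 0.0823]
tool_rot: [-3.139, -0.001, 1.093]
contact_force: [0.0, -1.0, -1.9]
opening: 0.0313
grip_force: 30.0
```

>>> jog_arm(
  plan=[
    [0,0.5,0,0,-1],
    [0.005,0.98,0,0,-1],
    [0.005,0.98,0,0,-1],
  ],
)

```text
time: 33.9
tool_pos: [0.4598, -0.0003, 0.0817]
tool_rot: [-3.138, 0.0, 1.093]
contact_force: [-0.9, 0.2, -2.0]
opening: 0.0315
grip_force: 30.0
```

>>> jog_arm(
  plan=[
    [0,0.5,0,0,-1],
    [0.005,0.98,0,0,-1],
    [0.005,0.98,0,0,-1],
  ],
)

```text
time: 34.2
tool_pos: [0.4608, 0.0774, 0.082]
tool_rot: [-3.14, 0.0, 1.093]
contact_force: [-0.0, -0.6, -2.0]
opening: 0.0317
grip_force: 30.0
```

>>> jog_arm(
  plan=[
    [0,0.5,0,0,-1],
    [0.005,0.98,0,0,-1],
    [0.005,0.98,0,0,-1],
    [0.005,0.98,0,0,-1],
    [0.005,0.98,0,0,-1],
    [0.005,0.98,0,0,-1],
  ],
)

```text
time: 34.8
tool_pos: [0.462, 0.152, 0.0829]
tool_rot: [-3.141, 0.001, 1.088]
contact_force: [-0.4, 0.1, -1.1]
opening: 0.0314
grip_force: 30.0
```

>>> jog_arm(
  plan=[
    [0,0,-0.3,0,-1],
    [0,0,-0.6,0,-1],
    [0,0,-0.75,0,-1],
    [0,0,-0.75,0,-1],
    [0,0,-0.75,0,-1],
    [0,0,-0.75,0,-1],
    [0,0,-0.75,0,-1],
  ],
)

```text
time: 35.5
tool_pos: [0.4626, 0.1533, 0.0241]
tool_rot: [3.14, -0.001, 1.089]
contact_force: [-0.0, 0.8, -0.9]
opening: 0.0316
grip_force: 30.0
```

>>> jog_arm(
  plan=[
    [0,0,-0.06,0,-1],
    [0,0,-0.12,0,-1],
    [0,0,-0.18,0,-1],
    [0,0,-0.24,0,-1],
    [0,0,-0.27,0,-1],
    [0,0,-0.28,0,-1],
    [0,0,-0.28,0,-1],
    [0,0,-0.28,0,-1],
  ],
)

```text
time: 36.3
tool_pos: [0.4616, 0.1534, 0.0013]
tool_rot: [-3.141, 0.0, 1.09]
contact_force: [-2.9, -0.3, 6.1]
opening: 0.0317
grip_force: 30.0
```

Seated with light board contact. Release, rise, back away, and look.

>>> jog_arm(
  plan=[
    [0,0,0,0,0.5],
    [0,0,0,0,0.5],
    [0,0,0,0,0.5],
    [0,0,0,0,0.5],
    [0,0,0,0,0.5],
    [0,0,0,0,0.5],
    [0,0,0.3,0,0.5],
    [0,0,0.8,0,0.5],
    [0,0,1,0,0.5],
    [0,0,1,0,0.5],
  ],
)

```text
time: 37.3
tool_pos: [0.4637, 0.1537, 0.0831]
tool_rot: [3.137, -0.003, 1.09]
contact_force: [-0.4, -0.1, -0.2]
opening: 0.0685
grip_force: 0.0
```

>>> jog_arm(
  plan=[
    [0,-0.5,0.5,0,0.5],
    [0,-1,0.8,0,0.5],
    [0,-1,0.8,0,0.5],
    [0,-1,0.8,0,0.5],
  ],
)

```text
time: 37.7
tool_pos: [0.4618, 0.0727, 0.1443]
tool_rot: [-3.141, -0.0, 1.087]
contact_force: [0.7, 0.2, -0.6]
opening: 0.0686
grip_force: 0.0
```

>>> jog_arm(
  plan=[
    [0,-0.5,0,0,0.5],
    [0,-1,0,0,0.5],
    [0,-1,0,0,0.5],
    [0,-1,0,0,0.5],
    [0,-1,0,0,0.5],
  ],
)

```text
time: 38.2
tool_pos: [0.4614, -0.0052, 0.1438]
tool_rot: [-3.14, 0.0, 1.091]
contact_force: [-0.6, 0.5, 0.7]
opening: 0.0689
grip_force: 0.0
```

Run:
```python
from h import *
b=cams.read_camera("scene");a=cams.read_camera("top")
r=lambda i:cv2.resize(i,None,fx=3,fy=3,interpolation=cv2.INTER_CUBIC)
cv2.imwrite("pics/p5.png",np.hstack([r(b[220:335,155:310]),r(a[165:280,115:220])]))
```

```text
(no output)
```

View pics/p5.png

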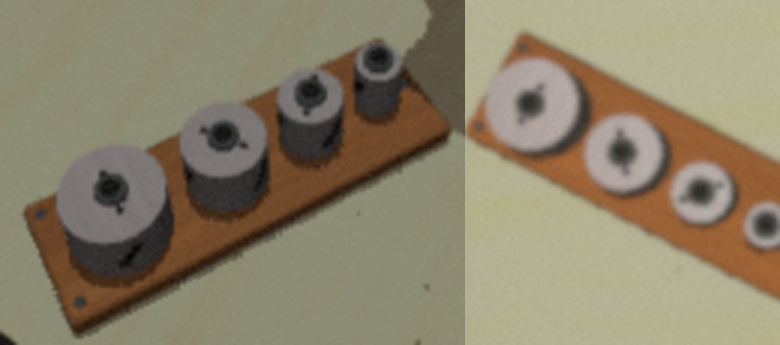

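Both views show all four saws flat on the board in size order. Bosses in the crop are at (111,189), (223,133), (311,92) and (378,57).

```bash
python3 -c "
from cell import ticket; print(ticket.hand_in())"
```

```text
the job is handed in; nothing more can be done
None
```

All four hole saws are back on the board, teeth down and flat over their own plugs, from largest to smallest. The tape roll, screw tin and orange saw were left alone, and the job was handed in at about 38 s.

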